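# Push two wire reels up the sloped reel stand to their stops

## Robot

A 6-joint arm with a two-finger parallel gripper is mounted at the origin on the work surface. World frame = base frame: x ahead of the robot, y to its left, z up, the work surface at z = 0. Lengths are in mm, angles in rad, forces in N, time in s.
With the tool pointing down it reaches from about 350 to 725 mm from the base axis. Payload 6 kg.
Tool frame: the origin (TCP) lies on the centre line of the jaws, within the pads' length; the fingertips stand bot.tip_extent ahead of it and the grasp point (between the pads) lies 8 mm behind it (bot.tip_extent is the distance from the TCP to the fingertips, in mm); x points along the fingers, z is the direction in which the jaws open and shut, and the axes are right-handed (so a half turn about x gives the same grasp; the last joint's range is limited). The gripper opens to 85 mm and grips with 20 to 120 N. Pads are 22 mm wide; open, the fingers measure 114 mm over their backs; the gripper's body (76 mm by 85 mm) begins 54 mm behind the grasp point. The pads swing forward as they close: fully open they stand 13 mm farther back than shut.
Start: joints at [-0.98, 0.04, 0.085, 0, -1.615, -0.334], TCP at [152.403, -580.3, 242.261] pointing down, gripper open.
Joint ranges: [-2.56, 2.56], [-1.29, 2.01], [-1.08, 1.49], [-3.29, 1.98], [-2.81, -0.18], [-2.99, 2.99]. Speed limits (rad/s): [2.57, 2.57, 3.01, 3.14, 3.14, 3.14].

## Interface

Orientations are given as a unit quaternion [w, x, y, z].
In Python, from workcell import monitor, imaging, order, bot gives the robot as it stands. The module is installed in compiled form; this text tells all that it offers.
- The arm moves only by the shell command python3 -m pendant 'ROWS' [FORCE]. ROWS is a JSON object of lists of equal length, an entry for each row: "claw": the closure, from 0 (fully open) to 1 (shut); "xyz": the shift along the tool's x, y, z in mm, a list of three; "turn": the turn about the tool's x in rad. A call has exactly 10 rows; each row shifts and turns the commanded pose from where the row before left it, along the tool's axes as they then stand; what a row does not reach is not made up. A row lasts 1/12 s, in which the tool goes at most 41.7 mm and 7.16 degrees, less where a joint would pass 70% of its speed; a pose out of reach is approached as far as the arm can. A call with a gripper value outside its range is refused whole. The fingers move at their own pace and stop on an object; FORCE is the grip in N (left out, the last holds). Time passes only in rows, so rows that do not move let the fingers close, or fill a call up. It gives the time, the measured TCP pose, the force and the opening at its end, in the units of the state.
- monitor.get_obs(): the state, without advancing time (a new reading comes with each control period).
- imaging.grab_frame(name): name is "side" or "top" or "wrist"; returns a dict with "frame" (420x560x3 uint8, red, green, blue), "z_map" (420x560 float32, mm along the optical axis (not along the pixel's ray), 0 where there is no reading), "mtx" (3x3 intrinsics, pixels), "origin" and "orientation" of the camera in the world; the wrist camera has in their place "hand_eye" (4x4, takes a point from camera to tool coordinates, whose origin is the TCP and whose axes are the tool frame's). Camera axes: x right, y up, looking along -z (the intrinsics and any distortion apply to the point x, -y, -z); pixel columns grow to the right and rows downward; lengths in mm; the calibration is good to about 2 mm. A picture is of the moment at which its call begins: read the wrist's pose just before it.
- order.finish_job(): hands the job in, once; it reports no verdict.
The state is a dict: "clock": time; "joint_positions": joint angles; "joint_vel": joint speeds; "joint_efforts": joint torques, N m; "position": TCP position; "tcp_rot": TCP orientation; "wrist_force": force on the tool from outside, world axes, zero at the start; "wrist_torque": the same for the moment, N m; "finger_gap": finger opening in mm.
Only numpy, scipy, OpenCV 4.12 (cv2) and the standard library are available. Lean on these libraries where they do the work, as an engineer would, in place of code of your own. Each camera call takes 0.05 s, during which the arm holds its last target. There are 200 camera calls.

## Task

The next bracelet needs the teal and the coral wire: with the fingertips, push the teal reel and the coral reel each up its own sloped gutter of the wooden reel stand, over the crest and fully home against the stop at the top, so that they stay there and do not roll back. Only push them: do not pick a reel up or lift it out of its gutter. Leave the white reel at the foot of its gutter and everything else on the table where it is.

Things in the scene. Friction and masses are not known exactly. Their poses are not given: they have to be found in the camera images.
- stand: wooden reel stand, fixed, 245 mm long, 158 mm wide, with three parallel gutters. Origin on the table near the stand's middle; x runs level along the gutters, from the low foot to the high stop end, y across, z up. Gutter centre lines at y = -0.050, 0, +0.050 m; each 28 mm wide between walls 3 mm thick, 14 mm high above the gutter floor
- stand_foot (a point): low end of the middle gutter's floor, at the inside of the foot lip (stand x = -0.103, 14 mm above the table). The lip is 6 mm thick and 10 mm high above the floor; a fingertip behind a reel passes above it. A reel resting at the foot has its centre at stand x = -0.086, z = 0.047
- stand_crest (a point): crest of the middle gutter's floor (stand x = +0.050, 36 mm above the table). The floor rises to it at 8 degrees from the foot and falls from it at 8 degrees to the stop. A reel let go short of the crest (centre x below 0.050) rolls back to the foot; past it, it rolls on to the stop and stays there
- stand_stop (a point): middle gutter's floor at the face of the dark stop board that closes the three gutters (stand x = +0.113, 27 mm above the table; the board stands 36 mm above the floor). A reel home against it has its centre at stand x = 0.088, z = 0.061
- teal_center (a point): centre of the teal (blue-green) wire reel: a wheel-like reel 60 mm in diameter and 24 mm wide, 0.08 to 0.17 kg, smooth plastic, standing on its rim in one of the three gutters of the stand (which one varies), its axle across the gutter. It starts at the foot of its gutter, against the foot lip, and rolls freely
- coral_center (a point): centre of the coral (orange-red) wire reel: a wheel-like reel 60 mm in diameter and 24 mm wide, 0.08 to 0.17 kg, smooth plastic, standing on its rim in one of the three gutters of the stand (which one varies), its axle across the gutter. It starts at the foot of its gutter, against the foot lip, and rolls freely
- white_center (a point): centre of the white wire reel: a wheel-like reel 60 mm in diameter and 24 mm wide, 0.08 to 0.17 kg, smooth plastic, standing on its rim in one of the three gutters of the stand (which one varies), its axle across the gutter. It starts at the foot of its gutter, against the foot lip, and rolls freely; it must be left there
- teal: the same teal reel as a body, origin at its centre; its y axis is its axle, x and z turn as it rolls
- coral: the same coral reel as a body, origin at its centre; its y axis is its axle, x and z turn as it rolls
- jar: bystander: small amber glass jar with metal lid, 44 mm across, 50 mm tall, origin under its centre; stands beyond the foot end of the stand
- soapbox: bystander: coral-coloured flat box 95 x 62 x 26 mm, origin under its centre
- tumbler: bystander: mint-green drinks tumbler, 72 mm across, 170 mm tall, origin under its centre
- pliers: bystander: pliers with blue handles lying flat, about 155 mm long, 12 mm high, origin on the table near the pivot
- dish: bystander: white square dish of ochre beads, 80 x 80 x 22 mm, origin under its centre
- pen: bystander: black pen lying on the table, 142 mm long, 12 mm thick, origin underneath its middle
Things that resemble listed ones, but are neither listed nor needed, are in the scene too. Leave any purple look-alike of the teal alone. Leave any yellow look-alike of the coral alone.

How it is judged (in metres and radians):
At the end, for the whole second after the job is handed in: The teal and the coral reel each stand upright in their gutters at rest (slower than 0.02 m/s) against the top stop, centre within 7 mm of the home place; the white reel is still at the foot of its gutter (x of teal_center in the frame of stand between 0.081 and 0.095 m and z of teal_center in the frame of stand between 0.052 and 0.068 m and angle between teal_center's own y axis and vertical between 1.4 and 1.74 rad and linear speed of each of teal, coral below 0.02 m/s and x of coral_center in the frame of stand between 0.081 and 0.095 m and z of coral_center in the frame of stand between 0.052 and 0.068 m and angle between coral_center's own y axis and vertical between 1.4 and 1.74 rad and x of white_center in the frame of stand below -0.07 m and z of white_center in the frame of stand below 0.06 m); the robot touches nothing.
It fails at once if the teal or coral reel is lifted out of its gutter (more than about 20 mm off the floor) ((z of teal_center in the frame of stand above 0.084 m or (x of teal_center in the frame of stand below -0.03 m and z of teal_center in the frame of stand above 0.072 m)) or (z of coral_center in the frame of stand above 0.084 m or (x of coral_center in the frame of stand below -0.03 m and z of coral_center in the frame of stand above 0.072 m))).
It fails at once if the white reel is moved by more than 15 mm (distance of white_center from where it was at the start of the episode above 0.015 m).
It fails at once if a bystander on the table is moved by more than 20 mm (distance of any of jar, soapbox, tumbler, pliers, dish, pen from where it was at the start of the episode above 0.02 m).
It also fails if it takes over 53 s, if anything falls off the work surface, if the arm or the gripper's body presses on something with over 40 N, if the wrist force passes 120 N, or if a joint passes its speed limit or range.

## Working session

There is one attempt and no reset: what is moved stays moved. The work goes in short steps, Python scripts to look and compute and a shell command to move; the robot and the scene stay as the last step left them, time stands still between calls to the robot, and variables do not carry over. Pictures are saved under pics/ and viewed, about 8 in all and at most 12, crops included, and the job is handed in when it is done.

```bash
mkdir -p pics; cat > h.py <<'E'
import numpy as np, cv2
from workcell import monitor, imaging, order, bot
from scipy.spatial.transform import Rotation as R
def q2R(q): return R.from_quat([q[1],q[2],q[3],q[0]]).as_matrix()
def save(n,f): cv2.imwrite(f'pics/{n}.png',f[...,::-1])
def pts(d):
    z=d['z_map'];K=np.array(d['mtx']);v,u=np.mgrid[:z.shape[0],:z.shape[1]]
    X=np.stack([(u-K[0,2])/K[0,0]*z,-(v-K[1,2])/K[1,1]*z,-z],-1)
    return X@q2R(d['orientation']).T+np.array(d['origin'])
E
python3 - <<'E'
from h import *
s=monitor.get_obs();print(s, bot.tip_extent)
for n in ('top','side'):
    d=imaging.grab_frame(n);save(n+'1',d['frame']);np.save(n+'1.npy',d,allow_pickle=True)
    print(n,d['mtx'],d['origin'],d['orientation'],[k for k in d])
E
```

```text
{'clock': 0.0, 'joint_positions': array([-9.80255431e-01,  4.07924168e-02,  8.38342264e-02, -4.81562195e-04,
       -1.61552031e+00, -3.33686568e-01]), 'joint_vel': array([-0.00105308,  0.00011555,  0.00053369,  0.00061652, -0.00062562,
       -0.00305568]), 'joint_efforts': array([ 1.29686683e-03, -3.68215978e+01,  3.47428787e+01,  6.93228588e+00,
       -5.15601598e-03,  9.64104061e-06]), 'position': array([ 152.42282271, -579.99432171,  241.29922617]), 'tcp_rot': array([ 0.43218921, -0.55941394,  0.43148877,  0.56043373]), 'wrist_force': array([ 1.17738764, -0.42129274,  0.48597869]), 'wrist_torque': array([ 0.0098564 , -0.00609808, -0.06137685]), 'finger_gap': 85.67672282305121} 11.0
top [[390.88154681   0.         276.67845206]
 [  0.         390.88154681 206.91061146]
 [  0.           0.           1.        ]] [3.02799464e+02 7.52242216e-01 1.29375680e+03] [ 0.70941178  0.05955885 -0.05366517 -0.70021976] ['frame', 'z_map', 'mtx', 'origin', 'orientation']
side [[411.87283093   0.         284.64362447]
 [  0.         411.87283093 210.78406148]
 [  0.           0.           1.        ]] [-109.60987939  619.88483516  562.57427097] [-0.33711448 -0.19572973  0.46685341  0.79378309] ['frame', 'z_map', 'mtx', 'origin', 'orientation']
```

View pics/top1.png

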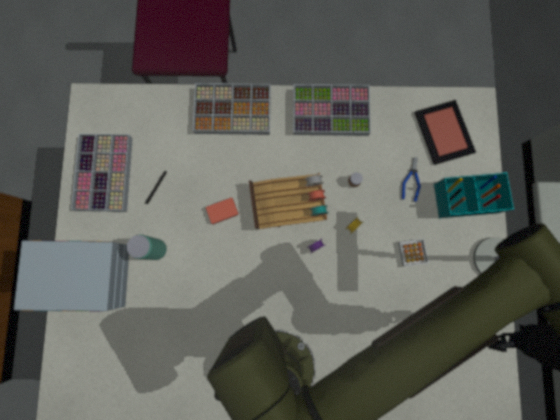

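View pics/side1.png

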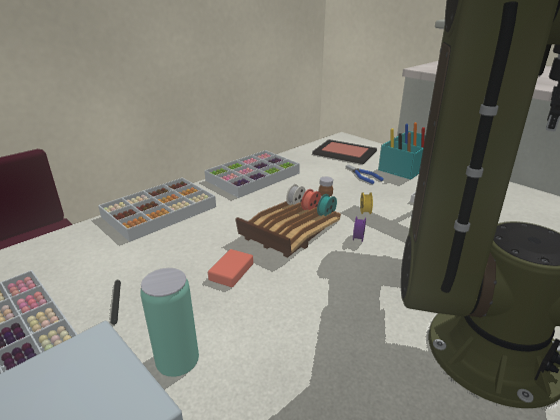

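The top view has the stand at about (288,202), with the stop board on the left (255,205) and the foot on the right. The reels at the foot are white (315,180), coral (317,195) and teal (320,210). The jar is at (355,180), the yellow look-alike at (354,225) and the purple one at (316,245). The flat coral-coloured box at (221,210) is the soapbox. Next I measure and confirm with an enlarged crop.

```bash
python3 - <<'E'
from h import *
s=monitor.get_obs();print('toolR\n',q2R(s['tcp_rot']).round(3))
def blob(d,P,lo,hi,box,zmin):
    hsv=cv2.cvtColor(d['frame'],cv2.COLOR_RGB2HSV)
    m=cv2.inRange(hsv,lo,hi)>0
    b=np.zeros_like(m);b[box[1]:box[3],box[0]:box[2]]=1
    m&=b&(P[...,2]>zmin)&(d['z_map']>0)
    return m
D={n:np.load(n+'1.npy',allow_pickle=True).item() for n in('top','side')}
boxes={'top':(235,165,370,260),'side':(225,165,385,260)}
for n,d in D.items():
    P=pts(d)
    for c,lo,hi in(('teal',(80,90,40),(100,255,255)),('coral',(0,130,100),(8,255,255)),('purple',(125,60,30),(160,255,255)),('yellow',(18,140,90),(30,255,255))):
        m=blob(d,P,lo,hi,boxes[n],8)
        p=P[m]; v,u=np.nonzero(m)
        if len(p): print(n,c,len(p),'px',u.mean().round(1),v.mean().round(1),'med',np.median(p,0).round(1),'min',np.percentile(p,3,0).round(),'max',np.percentile(p,97,0).round())
    # stand: wood + board footprint by height
    x0,y0,x1,y1=boxes[n];sub=P[y0:y1,x0:x1].reshape(-1,3)
    if n=='top':
        h=((P[...,2]>18)&(d['z_map']>0)).astype(np.uint8);h[:y0]=0;h[y1:]=0;h[:,:x0]=0;h[:,x1:]=0
        k,l,st,_=cv2.connectedComponentsWithStats(h)
        for i in range(1,k):
            if st[i,4]<25: continue
            q=P[l==i];print('comp',st[i],cv2.minAreaRect(q[:,:2].astype(np.float32)),'zmax',np.percentile(q[:,2],98).round(),'ctr',np.median(q,0).round(1))
c=D['top']['frame'][165:260,235:385];save('crop1',cv2.resize(c,None,fx=5,fy=5,interpolation=cv2.INTER_CUBIC))
E
```

```text
toolR
 [[-0.001 -0.967 -0.254]
 [ 0.002 -0.254  0.967]
 [-1.     0.     0.002]]
top teal 87 px 319.3 209.7 med [ 493.1 -122.5   68.8] min [ 483. -142.   58.] max [ 505. -104.   76.]
top coral 98 px 309.9 195.6 med [ 542.6 -112.1   68.2] min [ 488. -133.   25.] max [556. 149.  77.]
top purple 79 px 316.0 245.3 med [ 382.8 -113.4   51.5] min [ 370. -132.   44.] max [395. -97.  58.]
top yellow 74 px 353.6 224.8 med [ 448.  -234.4   51.6] min [ 434. -249.   40.] max [ 464. -221.   58.]
comp [ 248  173   81   56 3352] ((531.5059814453125, -24.241912841796875), (158.98220825195312, 240.7340850830078), 9.10339641571045) zmax 73.0 ctr [529.8 -17.6  32.7]
comp [348 172  15  14 151] ((603.4057006835938, -244.03720092773438), (37.94219970703125, 37.75077819824219), 19.908010482788086) zmax 55.0 ctr [ 602.2 -242.    49. ]
comp [345 216  18  18 128] ((452.0525817871094, -236.9237518310547), (24.167404174804688, 57.60608673095703), 44.316734313964844) zmax 62.0 ctr [ 448.3 -234.5   50.1]
comp [306 238  20  15 122] ((383.35894775390625, -114.02899169921875), (23.70589256286621, 58.241859436035156), 30.192102432250977) zmax 60.0 ctr [ 382.9 -113.2   51. ]
side teal 223 px 330.8 200.6 med [ 491.6 -110.1   57.9] min [ 479. -514.   14.] max [587. -96.  75.]
side coral 166 px 304.4 203.1 med [ 533.6 -103.2   60. ] min [ 505. -135.   26.] max [554. 161.  74.]
side purple 280 px 329.4 214.4 med [376.6 -98.6  35. ] min [ 359. -190.   17.] max [843. -64.  58.]
side yellow 131 px 367.3 202.0 med [ 438.5 -224.9   44. ] min [ 426. -239.   19.] max [ 454. -211.   58.]
```

View pics/crop1.png

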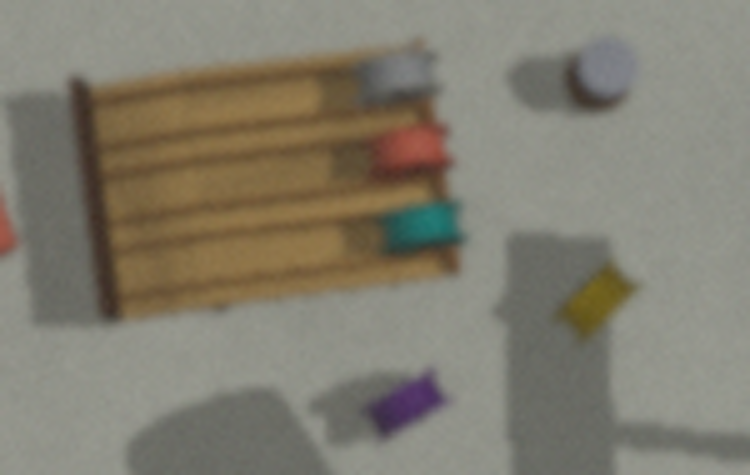

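The crop confirms it. Of the coral-like objects, the reel in the middle gutter (410,150 in the crop) is the coral one, because the yellow reel stands off the stand and the soapbox is flat. The teal reel is in the gutter nearest the robot (425,225). The purple and yellow reels stand loose on the table. Stand heading is about 99°. I'll turn the tool +0.098 so its z axis runs along the gutters, then close and hover at the foot.

```bash
python3 -m pendant '{"claw":[1,1,1,1,1,1,1,1,1,1],"xyz":[[0,-20,17],[0,-20,17],[0,-20,17],[0,-20,17],[0,-20,17],[0,-20,17],[0,-20,17],[0,-20,17],[0,-20,17],[0,-20,17]],"turn":[0.0098,0.0098,0.0098,0.0098,0.0098,0.0098,0.0098,0.0098,0.0098,0.0098]}' 40
python3 -m pendant '{"claw":[1,1,1,1,1,1,1,1,1,1],"xyz":[[0,-20,17],[0,-20,17],[0,-20,17],[0,-20,17],[0,-20,17],[0,-20,17],[0,-20,17],[0,-20,17],[0,-20,17],[0,-20,15]],"turn":[0,0,0,0,0,0,0,0,0,0]}'
python3 -m pendant '{"claw":[1,1,1,1,1,1,1,1,1,1],"xyz":[[8,0,0],[8,0,0],[8,0,0],[8,0,0],[8,0,0],[0,0,0],[0,0,0],[0,0,0],[0,0,0],[0,0,0]],"turn":[0,0,0,0,0,0,0,0,0,0]}'
python3 - <<'E'
from h import *
s=monitor.get_obs();T=q2R(s['tcp_rot']);p=s['position']
print(s['clock'],p,T.round(3),s['finger_gap'])
d=imaging.grab_frame('wrist');d['pos']=p;d['T']=T;np.save('w1.npy',d,allow_pickle=True);save('w1',d['frame']);print(np.array(d['hand_eye']).round(3),d['mtx'])
E
```

```text
clock: 0.93
position: [312.4, -370.7, 242.0]
tcp_rot: [0.459, -0.538, 0.459, 0.538]
wrist_force: [0.6, 0.3, 0.7]
finger_gap: 0.1
clock: 1.77
position: [483.4, -173.1, 242.0]
tcp_rot: [0.459, -0.538, 0.459, 0.538]
wrist_force: [0.3, -0.7, -0.4]
finger_gap: -0.1
clock: 2.6
position: [483.0, -174.6, 202.9]
tcp_rot: [-0.459, 0.538, -0.459, -0.538]
wrist_force: [0.1, 0.6, -0.2]
finger_gap: -0.2
2.6 [ 483.0179945  -174.62347922  202.88160744] [[ 0.001 -0.987 -0.158]
 [-0.    -0.158  0.987]
 [-1.    -0.001 -0.   ]] -0.18228229470928986
[[ 1.00000e-03  3.23000e-01 -9.46000e-01 -1.32504e+02]
 [-0.00000e+00  9.46000e-01  3.23000e-01  8.41110e+01]
 [ 1.00000e+00 -0.00000e+00  1.00000e-03  1.53000e-01]
 [ 0.00000e+00  0.00000e+00  0.00000e+00  1.00000e+00]] [[303.02254148   0.         281.71378194]
 [  0.         303.02254148 211.207585  ]
 [  0.           0.           1.        ]]
```

View pics/w1.png

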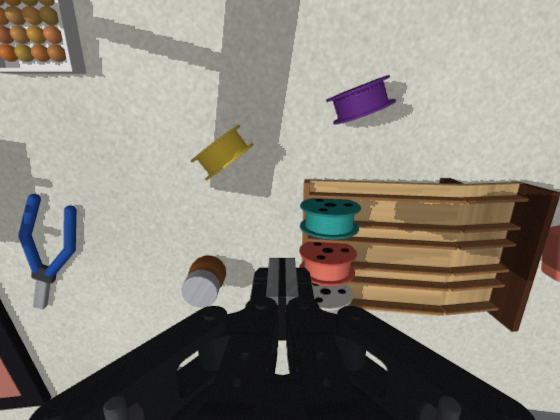

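The wrist view shows teal at (330,217), coral at (327,262) and white at (333,295, partly hidden), with the fingertip at (281,265). I'll refine positions in stand axes from its depth.

```bash
cat >> h.py <<'E'
def wpts(d):
    z=d['z_map'];K=np.array(d['mtx']);v,u=np.mgrid[:z.shape[0],:z.shape[1]]
    X=np.stack([(u-K[0,2])/K[0,0]*z,-(v-K[1,2])/K[1,1]*z,-z],-1);H=np.array(d['hand_eye'])
    return (X@H[:3,:3].T+H[:3,3])
E
python3 - <<'E'
from h import *
d=np.load('w1.npy',allow_pickle=True).item();t=wpts(d);W=t@d['T'].T+d['pos']
A=np.array([[-.987,-.158],[-.158,.987]]) # rows: tool y, tool z in world xy
q=(W[...,:2]-d['pos'][:2])@A.T; zz=W[...,2]; ok=d['z_map']>0
hsv=cv2.cvtColor(d['frame'],cv2.COLOR_RGB2HSV)
for c,lo,hi in(('teal',(80,110,40),(100,255,255)),('coral',(0,130,80),(8,255,255))):
    m=(cv2.inRange(hsv,lo,hi)>0)&ok;m[:,:290]=0;m[:,375:]=0;m[:190]=0;m[310:]=0
    z=zz[m];a=q[m];top=z>np.percentile(z,98)-4
    print(c,m.sum(),'y',np.percentile(a[:,0],[2,98]).round(1),'z(long)',np.percentile(a[:,1],[1,50,99]).round(1),'h',np.percentile(z,[2,98]).round(1),'top mean long',a[top].mean(0).round(1))
# stand: board and foot lip along a free strip
for y in (65,75,100,125):pass
m=ok&(zz>20)&(q[...,1]>0)&(q[...,1]<320)&(zz<75);m[:178]=0;m[330:]=0;m[:,:295]=0
r=cv2.minAreaRect(q[m].astype(np.float32));print(r,cv2.boxPoints(r).round(1))
m=ok&(hsv[...,2]<40)&(t[...,0]>-40)&(abs(t[...,2])<25);print('finger tool x max',np.percentile(t[m],[1,99],axis=0).round(1))
m=ok&(q[...,1]>-110)&(q[...,1]<-20)&(zz>42)&(zz<60);m[230:310,175:235]&=True;n=np.zeros_like(m);n[240:310,175:235]=1;m&=n
print('jar',q[m].mean(0),zz[m].mean())
E
```

```text
teal 1911 y [-30.   -7.1] z(long) [20.3 45.6 74.9] h [30.7 77.4] top mean long [-18.2  47. ]
coral 1861 y [-80.1 -56.8] z(long) [20.9 47.2 75.7] h [30.2 77.3] top mean long [-68.1  46.8]
((-69.5882797241211, 168.6843719482422), (159.27174377441406, 302.4131774902344), 0.008176218718290329) [[-149.2  319.9]
 [-149.2   17.5]
 [  10.1   17.5]
 [  10.   319.9]]
finger tool x max [[-39.9  -8.  -23.2]
 [  2.8  14.5  23.1]]
jar [-104.10243682  -89.75218157] 50.25281196392424
```

Teal's centre is at (−18.5, 47.5) and coral's at (−68.4, 48) in tool y,z. Both tops are at 77 mm and they are 50 mm apart, as they must be, and the stand axis is parallel to tool z. Next I descend behind teal, with the TCP at the reel-centre height of 47.

```bash
python3 -m pendant '{"claw":[1,1,1,1,1,1,1,1,1,1],"xyz":[[0,-9,-10],[0,-9.5,-10],[20,0,0],[20,0,0],[20,0,0],[20,0,0],[20,0,0],[20,0,0],[20,0,0],[16,0,0]],"turn":[0,0,0,0,0,0,0,0,0,0]}'
python3 -m pendant '{"claw":[1,1,1,1,1,1,1,1,1,1],"xyz":[[0,0,0],[0,0,4],[0,0,4],[0,0,4],[0,0,4],[-0.8,0,6],[-0.8,0,6],[-0.8,0,6],[-0.8,0,6],[-0.8,0,6]],"turn":[0,0,0,0,0,0,0,0,0,0]}'
python3 - <<'E'
from h import *
s=monitor.get_obs();print(s['clock'],s['position'],s['wrist_force'])
save('w2',imaging.grab_frame('wrist')['frame'])
E
```

```text
clock: 3.48
position: [503.9, -191.2, 44.8]
tcp_rot: [0.459, -0.538, 0.459, 0.538]
wrist_force: [-0.9, 0.3, -0.3]
finger_gap: 0.1
clock: 4.32
position: [497.0, -145.2, 50.5]
tcp_rot: [-0.459, 0.538, -0.459, -0.538]
wrist_force: [-0.0, 0.8, 0.5]
finger_gap: 0.1
4.3167 [ 496.95736207 -145.21490577   50.51564764] [-0.03175699  0.79564577  0.45783713]
```

View pics/w2.png

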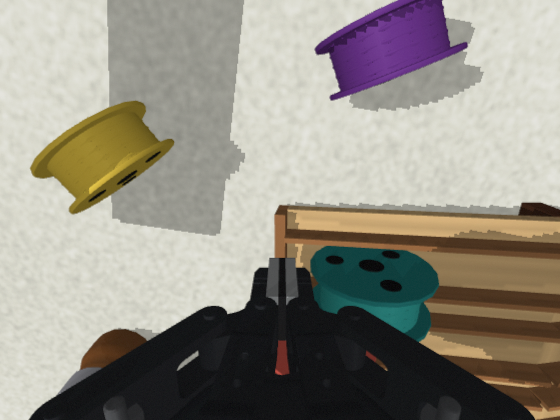

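Contact is good: teal at (375,285) is being pushed, upright, ahead of the finger, with under 1 N at the wrist. I continue to the crest and over, rising with the floor.

```bash
python3 -m pendant '{"claw":[1,1,1,1,1,1,1,1,1,1],"xyz":[[-1.1,0,8],[-1.1,0,8],[-1.1,0,8],[-1.1,0,8],[-1.1,0,8],[-1.1,0,8],[-1.1,0,8],[-1.1,0,8],[-1.1,0,8],[-1.1,0,8]],"turn":[0,0,0,0,0,0,0,0,0,0]}'
python3 -m pendant '{"claw":[1,1,1,1,1,1,1,1,1,1],"xyz":[[-0.9,0,6],[-0.9,0,6],[-0.9,0,6],[-0.9,0,6],[-0.6,0,5],[0,0,5],[0,0,5],[0.5,0,5],[0.5,0,5],[0.5,0,5]],"turn":[0,0,0,0,0,0,0,0,0,0]}'
python3 -m pendant '{"claw":[1,1,1,1,1,1,1,1,1,1],"xyz":[[0.5,0,4],[0.5,0,4],[0.5,0,3],[0,0,0],[0,0,0],[0,0,0],[0,0,0],[0,0,0],[0,0,0],[0,0,0]],"turn":[0,0,0,0,0,0,0,0,0,0]}'
python3 - <<'E'
from h import *
s=monitor.get_obs();print(s['clock'],s['position'],s['wrist_force'])
save('w3',imaging.grab_frame('wrist')['frame'])
E
```

```text
clock: 5.2
position: [484.2, -66.1, 61.4]
tcp_rot: [0.459, -0.538, 0.459, 0.538]
wrist_force: [-0.5, 0.6, 0.0]
finger_gap: -0.1
clock: 6.03
position: [475.7, -13.1, 63.9]
tcp_rot: [0.459, -0.538, 0.459, 0.538]
wrist_force: [1.1, 0.3, -0.5]
finger_gap: 0.1
clock: 6.87
position: [474.1, -2.8, 62.5]
tcp_rot: [0.459, -0.538, 0.459, 0.538]
wrist_force: [0.3, 0.3, 0.3]
finger_gap: -0.0
6.8667 [474.08298442  -2.8088637   62.47118207] [0.25368877 0.32938022 0.29164115]
```

View pics/w3.png

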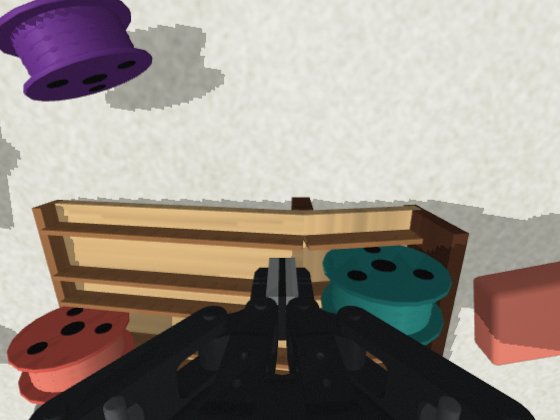

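Teal is over the crest and against the stop board at (385,290). I lift off, go back over to coral's foot and push it the same way.

```bash
python3 -m pendant '{"claw":[1,1,1,1,1,1,1,1,1,1],"xyz":[[0,0,-8],[-20,0,-2],[-22,0,0],[-22,0,0],[-20,0,0],[0,-10,-36],[0,-10,-36],[0,-10,-36],[0,-10,-36],[0,-10,-36]],"turn":[0,0,0,0,0,0,0,0,0,0]}'
python3 - <<'E'
from h import *
s=monitor.get_obs();T=q2R(s['tcp_rot']);p=s['position'];print(s['clock'],p,s['wrist_force'])
d=imaging.grab_frame('wrist');save('w4',d['frame'])
t=wpts(d);hsv=cv2.cvtColor(d['frame'],cv2.COLOR_RGB2HSV);ok=d['z_map']>0;W=t@T.T+p
for c,lo,hi in(('teal',(80,110,40),(100,255,255)),('coral',(0,130,80),(8,255,255))):
    m=(cv2.inRange(hsv,lo,hi)>0)&ok&(W[...,2]>28)&(W[...,2]<100)
    k,l,st,_=cv2.connectedComponentsWithStats(m.astype(np.uint8))
    for i in range(1,k):
        if st[i,4]>150:
            a=t[l==i];print(c,st[i],'y',np.percentile(a[:,1],[2,98]).round(1),'long',np.percentile(a[:,2],[1,99]).round(1),'h',np.percentile(W[l==i][:,2],[2,98]).round(1))
E
```

```text
clock: 7.75
position: [553.9, -184.8, 146.4]
tcp_rot: [-0.459, 0.538, -0.459, -0.538]
wrist_force: [0.9, 1.0, 0.4]
finger_gap: -0.3
7.75 [ 553.9270834  -184.78046709  146.41928952] [0.85769917 0.99988639 0.4182971 ]
coral [ 330  197   78   51 3079] y [-12.   11.4] long [40.8 96.3] h [32.4 77.5]
```

Coral sits dead ahead (tool y −0.3, rim 38.5 mm ahead), matching the teal geometry, so I use the same rows.

```bash
python3 -m pendant '{"claw":[1,1,1,1,1,1,1,1,1,1],"xyz":[[16,0,0],[16,0,0],[16,0,0],[16,0,0],[16,0,0],[16,0,0],[4,0,0],[0,0,4],[0,0,4],[0,0,4]],"turn":[0,0,0,0,0,0,0,0,0,0]}'
python3 -m pendant '{"claw":[1,1,1,1,1,1,1,1,1,1],"xyz":[[0,0,4],[-0.8,0,6],[-0.8,0,6],[-0.8,0,6],[-0.8,0,6],[-0.8,0,6],[0,0,0],[0,0,0],[0,0,0],[0,0,0]],"turn":[0,0,0,0,0,0,0,0,0,0]}'
python3 -m pendant '{"claw":[1,1,1,1,1,1,1,1,1,1],"xyz":[[-1.1,0,8],[-1.1,0,8],[-1.1,0,8],[-1.1,0,8],[-1.1,0,8],[-1.1,0,8],[-1.1,0,8],[-1.1,0,8],[-1.1,0,8],[-1.1,0,8]],"turn":[0,0,0,0,0,0,0,0,0,0]}'
python3 -m pendant '{"claw":[1,1,1,1,1,1,1,1,1,1],"xyz":[[-0.9,0,6],[-0.9,0,6],[-0.9,0,6],[-0.9,0,6],[-0.6,0,5],[0,0,5],[0,0,5],[0.5,0,5],[0.5,0,5],[0.5,0,5]],"turn":[0,0,0,0,0,0,0,0,0,0]}'
python3 -m pendant '{"claw":[1,1,1,1,1,1,1,1,1,1],"xyz":[[0.5,0,4],[0.5,0,4],[0.5,0,3],[0,0,0],[0,0,0],[0,0,0],[0,0,0],[0,0,0],[0,0,0],[0,0,0]],"turn":[0,0,0,0,0,0,0,0,0,0]}'
python3 - <<'E'
from h import *
save('w5',imaging.grab_frame('wrist')['frame'])
E
```

```text
clock: 8.63
position: [552.3, -170.4, 47.9]
tcp_rot: [-0.459, 0.539, -0.458, -0.538]
wrist_force: [0.3, 0.3, 0.4]
finger_gap: -0.5
clock: 9.47
position: [546.2, -137.1, 50.3]
tcp_rot: [0.459, -0.538, 0.459, 0.538]
wrist_force: [0.0, -0.3, 0.3]
finger_gap: 0.1
clock: 10.3
position: [533.4, -57.1, 61.6]
tcp_rot: [0.459, -0.538, 0.459, 0.538]
wrist_force: [0.1, -0.6, -0.3]
finger_gap: -0.1
clock: 11.13
position: [524.9, -4.2, 64.0]
tcp_rot: [0.459, -0.538, 0.459, 0.538]
wrist_force: [-0.3, -0.3, 0.1]
finger_gap: -0.3
clock: 11.97
position: [523.3, 6.1, 62.7]
tcp_rot: [0.459, -0.538, 0.459, 0.538]
wrist_force: [-0.1, 0.3, -0.4]
finger_gap: 0.0
```

View pics/w5.png

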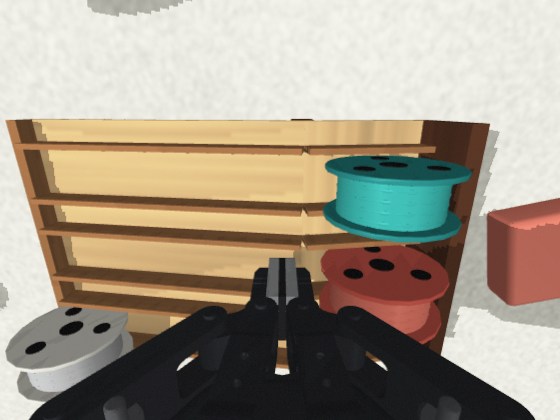

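Teal (398,195) and coral (385,290) are both past the crest and at the stop board, and white (70,345) is still at the foot. I back off, lift clear and check the positions from above.

```bash
python3 -m pendant '{"claw":[1,1,1,1,1,1,1,1,1,1],"xyz":[[0,0,-8],[-20,0,-2],[-22,0,0],[-22,0,0],[-22,0,0],[-22,0,0],[-20,0,-10],[-10,0,-20],[0,0,-20],[0,0,0]],"turn":[0,0,0,0,0,0,0,0,0,0]}'
python3 -m pendant '{"claw":[1,1,1,1,1,1,1,1,1,1],"xyz":[[0,20,0],[0,20,0],[0,20,0],[0,0,0],[0,0,0],[0,0,0],[0,0,0],[0,0,0],[0,0,0],[0,0,0]],"turn":[0,0,0,0,0,0,0,0,0,0]}'
python3 - <<'E'
from h import *
s=monitor.get_obs();T=q2R(s['tcp_rot']);p=s['position'];print(s['clock'],p,s['wrist_force'])
d=imaging.grab_frame('wrist');save('w6',d['frame']);save('top2',imaging.grab_frame('top')['frame'])
W=wpts(d)@T.T+p
# stand frame from w1: teal start centre at tool (-18.5,47.5) from (483.0,-174.6) is stand (-86,50)
A=np.array([[-.158,.987],[-.987,-.158]]) # stand x, stand y
c0=np.array([483.0,-174.6])+47.5*A[0]-18.5*A[1]; o=c0+86*A[0]-50*A[1];print('stand o',o)
S=(W[...,:2]-o)@A.T;ok=(d['z_map']>0)&(W[...,2]>30)&(W[...,2]<100)
hsv=cv2.cvtColor(d['frame'],cv2.COLOR_RGB2HSV)
def rep(c,m):
    if m.sum()>50:print(c,m.sum(),'x',np.percentile(S[m][:,0],[1,99]).round(1),'y',np.percentile(S[m][:,1],[2,98]).round(1),'h',np.percentile(W[m][:,2],[2,98]).round(1))
inst=(abs(S[...,1])<75)&(S[...,0]>-130)&(S[...,0]<125)
rep('teal',(cv2.inRange(hsv,(80,110,40),(100,255,255))>0)&ok&inst)
rep('coral',(cv2.inRange(hsv,(0,130,80),(8,255,255))>0)&ok&inst)
rep('white',(hsv[...,1]<40)&(hsv[...,2]>70)&ok&inst)
E
```

```text
clock: 12.85
position: [533.3, -55.7, 201.7]
tcp_rot: [-0.46, 0.538, -0.459, -0.537]
wrist_force: [-0.2, 0.2, -0.8]
finger_gap: 0.1
clock: 13.68
position: [473.7, -62.5, 200.4]
tcp_rot: [0.459, -0.538, 0.459, 0.538]
wrist_force: [-0.5, -0.2, -0.2]
finger_gap: -0.2
13.6833 [473.73123035 -62.47210477 200.3991928 ] [-0.5194251  -0.17886333 -0.19456024]
stand o [529.5165 -32.0125]
teal 2273 x [ 59.7 115.1] y [37.8 60.6] h [42.8 91.1]
coral 2373 x [ 59.2 118.1] y [-12.6  11.1] h [43.7 91.1]
white 1440 x [-114.1  -57.9] y [-60.9 -38.1] h [32.5 77.1]
```

View pics/w6.png

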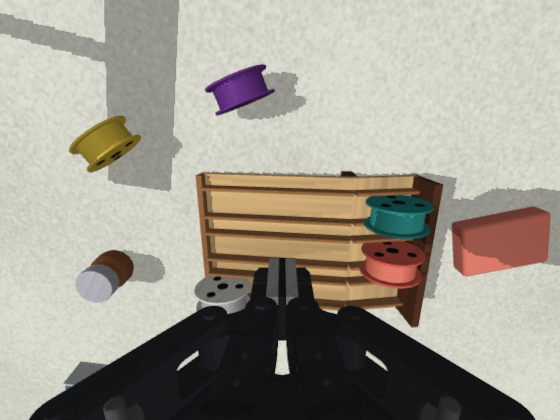

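View pics/top2.png

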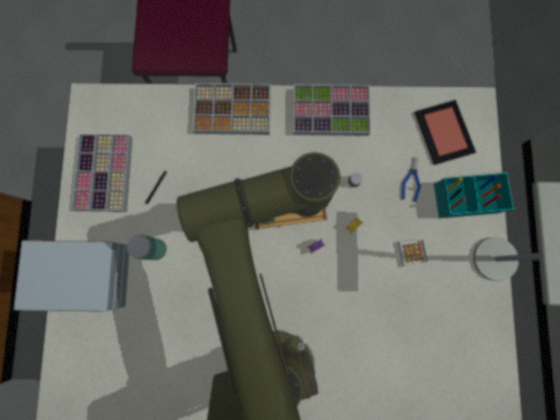

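Both reels are home: x spans of about 59–116 give centres near 88, with tops at 91 mm (centre z 61). White is at −86 and the arm is clear. The bystanders in view are unmoved, so I hand in.

```bash
python3 -c "
from workcell import order,monitor
print(monitor.get_obs()['clock']);print(order.finish_job())"
```

```text
13.7833
the job is handed in; nothing more can be done
None
```

I pushed the teal reel, then the coral reel, up their gutters with the closed fingertips. Both went over the crest to the stop, and I handed the job in at 13.8 s with the arm clear at about 200 mm height.

The last wrist-camera check, just before handing in, showed:

| Reel | Stand x (mm) | Height | Needed |
|---|---|---|---|
| Teal | about 87–88 | top at 91 mm, so centre z about 61 | x 81–95, z 52–68 |
| Coral | about 88–89 | top at 91 mm, so centre z about 61 | x 81–95, z 52–68 |
| White | about −86, at the foot of its gutter | top at 77 mm, so centre z about 47 | x below −70, z below 60 |

- **Wrist force:** the readings taken at the end of each move stayed under about 2 N.
- **Bystanders:** the jar, tumbler, pliers, dish and pen look unmoved in the last top view. The arm hid the soapbox there, but the wrist camera showed it lying clear beyond the stop. I checked these by eye, not by measurement.
- **Stand position:** my first estimate of the stand's origin from the top camera was about 6–8 mm off along the gutter. I used the closer wrist measurement instead.
- **Not checked:** I took one measurement after lifting clear, so I did not measure the reels' speed at rest. No check failed.

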